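# Find the housing with the loose core and reject it

### The arm

A 6-joint arm with a two-finger parallel gripper is mounted at the origin on the work surface; the furniture and walls round the work are solid. World frame = base frame: x ahead of the robot, y to its left, z up, the work surface at z = 0. Lengths are in m, angles in rad, forces in N, time in s.
With the tool pointing down it reaches from about 0.25 to 0.775 m from the base axis. Payload 4 kg.
Tool frame: the origin (TCP) lies at the very end of the fingers, on their centre line; the grasp point (between the pads) lies 19 mm behind it; z points along the fingers, y is the direction in which the jaws open and shut (so a half turn about z gives the same grasp; the last joint's range is limited). The gripper opens to 94 mm and grips with 3 to 60 N. Pads are 16 mm wide; open, the fingers measure 119 mm over their backs; the gripper's body (75 mm by 177 mm) begins 78 mm behind the grasp point.
Start: joints at [1.167, 0.087, 1.371, -0, 1.684, -0.103], TCP at [0.163, 0.525, 0.167] pointing down, gripper open.
Joint ranges: [-3.1, 3.1], [-0.76, 2.03], [0.27, 2.55], [-1.08, 4.22], [0.17, 2.65], [-2.57, 2.57]. Speed limits (rad/s): [2.79, 2.79, 3.14, 3.14, 3.14, 3.14].

### API

Orientations are given as [roll, pitch, yaw] about the fixed x, y, z axes, in that order (R = Rz(yaw) Ry(pitch) Rx(roll)).
In Python, from bench import robot, snapshot, calibration gives the robot as it stands. The module is installed in compiled form; this text tells all that it offers.
- The arm moves only by the tool servo_tool, never from a script. Its argument "series" is text: rows parted by semicolons, each of 5 numbers parted by spaces: the closure, from -1 (fully open) to 1 (shut), then the shift along the tool's x, y, z in cm, then the turn about the tool's z in rad. A call has 1 to 20 rows; each row is the pose to reach, as a shift and turn from the pose commanded when the call began, along the tool's axes at that moment; what a row does not reach only later rows make up. A row lasts 1/12 s, in which the tool goes at most 41.7 mm and 7.16 degrees, less where a joint would pass 70% of its speed; a pose out of reach is approached as far as the arm can. A call with a gripper value outside its range is refused whole. The fingers move at their own pace and stop on an object; the grip force is fixed at half the most. Time passes only in rows, so rows that repeat a pose let the fingers close. It gives the time, the measured TCP pose, the force and the opening at its end, in the units of the state.
- robot.get_obs(): the state, without advancing time (a new reading comes with each control period).
- snapshot(name): name is "side" or "top" or "wrist"; returns (picture, depth): 400x640x3 uint8, red, green, blue; 400x640 float32, m along the optical axis (not along the pixel's ray), 0 where there is no reading.
- calibration(name): a dict with "fx", "fy", "cx", "cy" (pixels), "k1" (the pictures are not rectified: a ray, as slopes to the right and down, at radius r is drawn at 1 + k1 r^2 times it, then the intrinsics apply), "rvec" (rotation vector, rad) and "tvec" (3), from world to camera coordinates, as OpenCV has them; the wrist camera has in their place "tool_from_camera" (4x4, takes a point from camera to tool coordinates, whose origin is the TCP and whose axes are the flange's). Camera axes: x right, y down, z forward; pixel columns grow to the right and rows downward; lengths in m; the calibration is good to about 2 mm. A picture is of the moment at which its call begins: read the wrist's pose just before it. calibration takes no time and is no camera call.
- robot.close_job(): hands the job in, once; it reports no verdict.
The state is a dict: "time": time; "joint_positions": joint angles; "qvel": joint speeds; "joint_torque": joint torques, N m; "tool_pos": TCP position; "ee_rot": TCP orientation; "wrist_force": force on the tool from outside, world axes, zero at the start; "wrist_torque": the same for the moment, N m; "width": finger opening in m.
Only numpy, scipy, OpenCV 4.12 (cv2) and the standard library are available. Lean on these libraries where they do the work, as an engineer would, in place of code of your own. Each camera call takes 0.05 s, during which the arm holds its last target. There are 200 camera calls.

### The job

One of the two blue sealed housings on the bench has a core that has come loose. Pick the housings up and tip them steeply, window end down, to find the one whose core slides into its window, and lay that one flat in the red tray with the orange core still showing in the window. Leave the sound housing, or put it back, lying flat where it was.

Things in the scene. Friction and masses are not known exactly. Their poses are not given: they have to be found in the camera images.
- housing_1: blue sealed housing, 110 mm long (own x) x 36 wide (y) x 36 high (z), about 0.25 kg, origin at the centre of its underside, z up. The 46 mm at its -x end is a clear window, empty at the start, facing roughly towards the robot; the opaque rest hides an orange core 30 mm long, 0.1 kg. Can be gripped across its width at the middle, from above. Both housings look alike; which is loose must be found out.
- housing_2: blue sealed housing, 110 mm long (own x) x 36 wide (y) x 36 high (z), about 0.25 kg, origin at the centre of its underside, z up. The 46 mm at its -x end is a clear window, empty at the start, facing roughly towards the robot; the opaque rest hides an orange core 30 mm long, 0.1 kg. Can be gripped across its width at the middle, from above. Both housings look alike; which is loose must be found out.
- core_1 (a joint): slide (m) of the core in housing_1 towards the window end: 0 seated and hidden, 0.060 filling the window. A loose core slides when the window end is tipped down over about 25 degrees (surely, within a second, at 40), then stays when level; it slides back only if the other end is tipped down as far. A sound core stays within 1 mm.
- core_2 (a joint): slide (m) of the core in housing_2 towards the window end: 0 seated and hidden, 0.060 filling the window. A loose core slides when the window end is tipped down over about 25 degrees (surely, within a second, at 40), then stays when level; it slides back only if the other end is tipped down as far. A sound core stays within 1 mm.
- tray: shallow open red reject tray fixed to the bench, 210 mm (own x) x 160 mm (own y) outside, 33 mm high over its rounded rim, walls and floor 4 mm thick; origin at the centre of its underside, own z up. A housing fits in flat, lying along the tray's x axis.

How it is judged:
On the way:
1. a housing is held in the gripper clear of the bench and tipped so that its loose core slides to the window end (((value of joint core_1 above 0.045 m and height (world z) of housing_1 above 0.05 m and contact force between the fingers and housing_1 above 0.5 N) or (value of joint core_2 above 0.045 m and height (world z) of housing_2 above 0.05 m and contact force between the fingers and housing_2 above 0.5 N))), for 0.1 s.
At the end, for the whole second after the job is handed in: The housing whose core slides lies flat (within 10 degrees) on the floor of the red tray, its core at least 45 mm along towards the window end; the other housing, with its core seated, lies flat within 50 mm of where it lay at the start; both are released and at rest (((value of joint core_1 above 0.045 m and value of joint core_2 below 0.01 m and horizontal distance between housing_1 and tray below 0.075 m and z of housing_1 in the frame of tray below 0.014 m and angle between each of housing_1, housing_2's own z axis and vertical below 0.17 rad and distance of housing_2 from where it was at the start of the episode below 0.05 m and linear speed of each of housing_1, housing_2 below 0.02 m/s) or (value of joint core_2 above 0.045 m and value of joint core_1 below 0.01 m and horizontal distance between housing_2 and tray below 0.075 m and z of housing_2 in the frame of tray below 0.014 m and angle between each of housing_2, housing_1's own z axis and vertical below 0.17 rad and distance of housing_1 from where it was at the start of the episode below 0.05 m and linear speed of each of housing_2, housing_1 below 0.02 m/s))); the robot touches nothing.
It also fails if it takes over 72 s, if anything falls off the work surface, if the arm or the gripper's body presses on something with over 40 N, if the wrist force passes 120 N, or if a joint passes its speed limit or range.

## Working session

There is one attempt and no reset: what is moved stays moved. The work goes in short steps, Python scripts to look and compute and a tool call to move; the robot and the scene stay as the last step left them, time stands still between calls to the robot, and variables do not carry over. Pictures are saved under pics/ and viewed, about 8 in all and at most 12, crops included, and the job is handed in when it is done.

Besides the shell and the picture viewer there is one more tool, called after "Emit:" in YAML: its name, and indented under it one key for each argument. servo_tool: Moves the arm, as the interface text tells. Its arguments: {"type":"object","properties":{"series":{"type":"string"}},"required":["series"]}

```bash
mkdir -p pics; cat > h.py <<'E'
import numpy as np, cv2
from bench import robot, snapshot, calibration
from scipy.spatial.transform import Rotation as R
def cloud(name):
    o=robot.get_obs(); im,d=snapshot(name); c=calibration(name)
    K=np.array([[c['fx'],0,c['cx']],[0,c['fy'],c['cy']],[0,0,1]])
    v,u=np.mgrid[0:400,0:640]
    p=cv2.undistortPoints(np.stack([u,v],-1).reshape(-1,1,2).astype(np.float32),K,np.array([c['k1'],0,0,0,0])).reshape(400,640,2)
    P=np.dstack([p[...,0]*d,p[...,1]*d,d])
    if name=='wrist':
        T=c['tool_from_camera']; P=P@T[:3,:3].T+T[:3,3]
        P=P@R.from_euler('xyz',o['ee_rot']).as_matrix().T+np.array(o['tool_pos'])
    else:
        M=R.from_rotvec(np.ravel(c['rvec'])).as_matrix(); P=(P-np.ravel(c['tvec']))@M
    P[d==0]=np.nan
    return im,P
def save(n,im): cv2.imwrite('pics/'+n+'.png',im[...,::-1])
E
python3 - <<'E'
from h import *
o=robot.get_obs(); print({k:np.round(v,3) for k,v in o.items()})
a,A=cloud('top'); b,B=cloud('side')
both=np.vstack([a,b]); save('s0',cv2.resize(both,(480,600))); save('top0',a); save('side0',b)
for n,im,P in(('top',a,A),('side',b,B)):
    h=cv2.cvtColor(im,cv2.COLOR_RGB2HSV)
    for c,lo,hi in(('blue',(95,80,40),(130,255,255)),('red',(0,120,60),(8,255,255))):
        m=cv2.inRange(h,lo,hi); k,L,S,C=cv2.connectedComponentsWithStats(m)
        for i in range(1,k):
            if S[i,4]>150:
                q=P[L==i]; q=q[~np.isnan(q[:,0])]
                if len(q): print(n,c,S[i],np.round(np.percentile(q,[2,50,98],axis=0),3).tolist())
E
```

```text
{'time': np.float64(0.0), 'joint_positions': array([ 1.167,  0.088,  1.372, -0.   ,  1.684, -0.103]), 'qvel': array([ 0.001, -0.   , -0.   ,  0.001, -0.   ,  0.001]), 'joint_torque': array([-1.0000e-03, -3.4018e+01, -3.0243e+01,  7.2000e-02,  3.3000e-02,
       -0.0000e+00]), 'tool_pos': array([0.163, 0.525, 0.166]), 'ee_rot': array([-3.139, -0.   ,  2.841]), 'wrist_force': array([ 0.421, -0.733, -0.151]), 'wrist_torque': array([ 0.032, -0.051, -0.003]), 'width': np.float64(0.094)}
top blue [329 165  16  24 202] [[0.549, -0.054, -0.001], [0.575, -0.035, 0.036], [0.61, -0.017, 0.039]]
top blue [394 193  24  27 246] [[0.478, -0.238, -0.001], [0.504, -0.204, 0.035], [0.538, -0.185, 0.039]]
top red [377   0  39  45 255] [[1.386, -0.418, -0.761], [1.491, -0.332, -0.751], [1.59, -0.254, -0.74]]
top red [513   9  37  30 293] [[1.429, -1.081, -0.76], [1.508, -1.013, -0.75], [1.575, -0.923, -0.741]]
top red [403  18  34  33 247] [[1.355, -0.52, -0.759], [1.425, -0.438, -0.75], [1.498, -0.376, -0.742]]
top red [507  69  33  26 155] [[1.14, -1.005, -0.758], [1.191, -0.928, -0.75], [1.258, -0.87
[... 1330 characters left out ...]
 -0.761], [0.335, -1.1, -0.751], [0.843, -0.404, -0.739]]
side red [114  76  51  32 595] [[-0.937, -1.32, -0.763], [-0.819, -1.183, -0.75], [-0.693, -1.033, -0.736]]
side red [ 367  183   85   81 5138] [[0.389, 0.13, -0.002], [0.501, 0.223, 0.004], [0.617, 0.312, 0.033]]
side red [166 311  47  48 371] [[0.468, -0.567, -0.762], [0.553, -0.496, -0.751], [0.623, -0.384, -0.743]]
side red [ 341  318  114   73 3469] [[0.393, 0.122, -0.761], [0.516, 0.304, -0.752], [0.624, 0.503, -0.742]]
side red [ 222  376  103   24 1014] [[0.673, -0.281, -0.761], [0.705, -0.155, -0.752], [0.75, 0.036, -0.743]]
side red [327 389  56  11 232] [[0.674, 0.067, -0.761], [0.686, 0.145, -0.751], [0.704, 0.25, -0.743]]
```

View pics/top0.png

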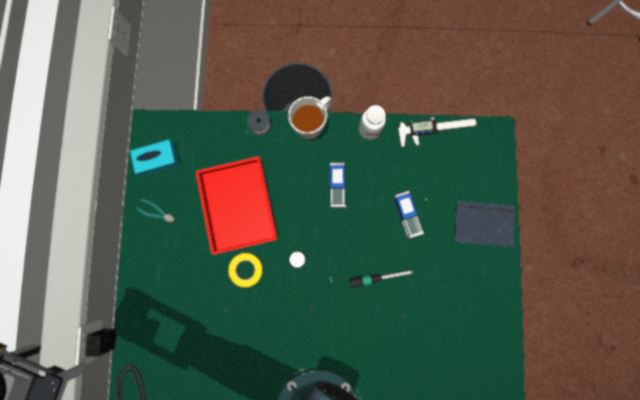

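View pics/side0.png

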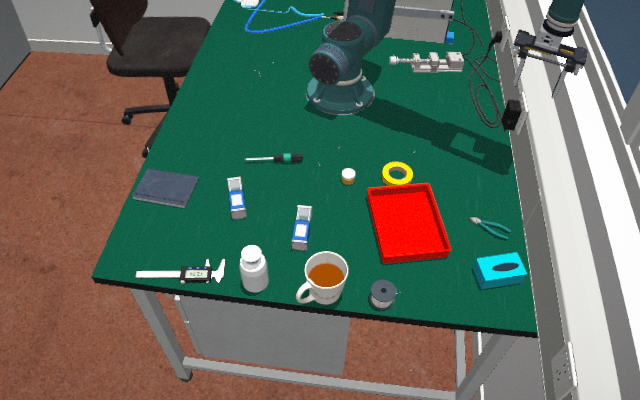

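```bash
python3 - <<'E'
from h import *
for n in('top','side'):
    im,P=cloud(n)
    with np.errstate(all='ignore'):
      for nm,(x0,x1,y0,y1),zl,zh in(('A',(.47,.64,-.09,.01),.012,.06),('B',(.42,.57,-.27,-.14),.012,.06),('tray',(.36,.65,.1,.35),.02,.06)):
        m=(P[...,0]>x0)&(P[...,0]<x1)&(P[...,1]>y0)&(P[...,1]<y1)&(P[...,2]>zl)&(P[...,2]<zh)
        q=P[m][:,:2].astype(np.float32); r=cv2.minAreaRect(q*1000)
        print(n,nm,len(q),np.round(r[0],1),np.round(r[1],1),round(r[2],1),'z',np.round(np.percentile(P[m][:,2],[5,50,95]),3))
save('A0',cv2.resize(cv2.imread('pics/top0.png')[...,::-1][140:250,300:460],(800,550),interpolation=cv2.INTER_CUBIC))
E
```

```text
top A 617 [558.7 -35.4] [110.3  35.5] 1.1 z [0.032 0.035 0.038]
top B 704 [ 488.  -215.3] [113.   36.8] 18.5 z [0.021 0.035 0.038]
top tray 947 [483.3 214.3] [257.4 165.5] 14.5 z [0.023 0.031 0.035]
side A 631 [558.9 -35.9] [115.7  36.2] 1.7 z [0.018 0.034 0.038]
side B 503 [ 489.1 -215.9] [114.4  36. ] 18.8 z [0.019 0.033 0.037]
side tray 907 [493.5 216.3] [241.  167.4] 14.8 z [0.022 0.029 0.034]
```

View pics/A0.png

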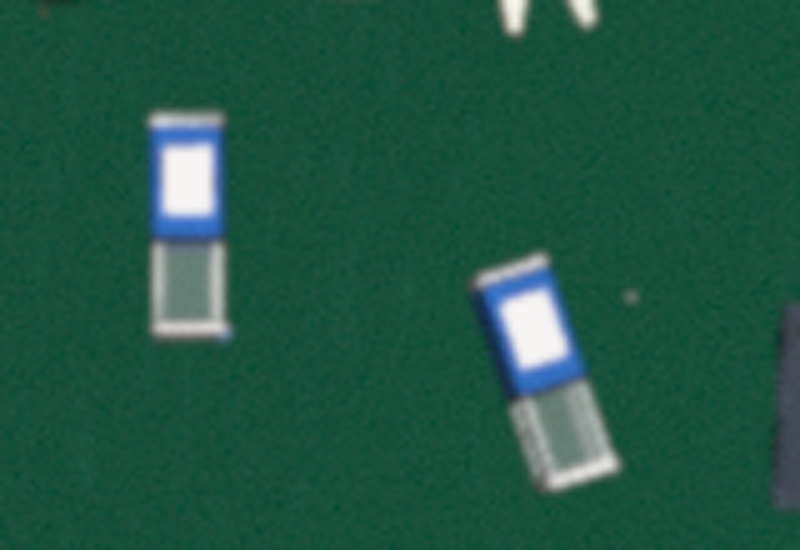

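```bash
cat >> h.py <<'E'
def mv(x,y,z,yaw):
    o=robot.get_obs(); M=R.from_euler('xyz',o['ee_rot']).as_matrix()
    d=M.T@(np.array([x,y,z])-o['tool_pos']); t=-(yaw-o['ee_rot'][2]); t=(t+np.pi)%(2*np.pi)-np.pi
    print('shift cm',np.round(d*100,2),'turn',round(t,3),'t',o['time'],'w',o['width'])
E
python3 -c "
from h import *
mv(.599,-.0345,.09,3.166)"
```

```text
shift cm [-58.24 -40.5    7.69] turn -0.325 t 0.2 w 0.0939492490269519
```

Emit:
servo_tool:
  series: "-1 -58.24 -40.5 7.69 -0.325;-1 -58.24 -40.5 7.69 -0.325;-1 -58.24 -40.5 7.69 -0.325;-1 -58.24 -40.5 7.69 -0.325;-1 -58.24 -40.5 7.69 -0.325;-1 -58.24 -40.5 7.69 -0.325;-1 -58.24 -40.5 7.69 -0.325;-1 -58.24 -40.5 7.69 -0.325;-1 -58.24 -40.5 7.69 -0.325;-1 -58.24 -40.5 7.69 -0.325;-1 -58.24 -40.5 7.69 -0.325;-1 -58.24 -40.5 7.69 -0.325;-1 -58.24 -40.5 7.69 -0.325;-1 -58.24 -40.5 7.69 -0.325;-1 -58.24 -40.5 7.69 -0.325;-1 -58.24 -40.5 7.69 -0.325;-1 -58.24 -40.5 7.69 -0.325;-1 -58.24 -40.5 7.69 -0.325;-1 -58.24 -40.5 7.69 -0.325;-1 -58.24 -40.5 7.69 -0.325"

```text
time: 1.87
tool_pos: [0.5986, -0.0337, 0.0896]
ee_rot: [3.14, -0.002, -3.118]
wrist_force: [0.2, 1.5, 1.2]
width: 0.0942
```

```bash
python3 -c "
from h import *
im,P=cloud('wrist'); save('w1',im)
mv(.599,-.0345,.018,3.166)
m=(P[...,2]>.028)&(P[...,2]<.045)&(abs(P[...,1]+.035)<.06)&(abs(P[...,0]-.56)<.09)
r=cv2.minAreaRect((P[m][:,:2]*1000).astype(np.float32));print(m.sum(),r)
print(np.round(robot.get_obs()['ee_rot'],3))"
```

```text
shift cm [-0.06 -0.17  7.22] turn 0.0 t 1.9167 w 0.09376570214106596
4225 ((559.0364379882812, -36.43811798095703), (113.75135040283203, 35.875423431396484), 0.9303873181343079)
[ 3.140e+00 -1.000e-03 -3.117e+00]
```

View pics/w1.png

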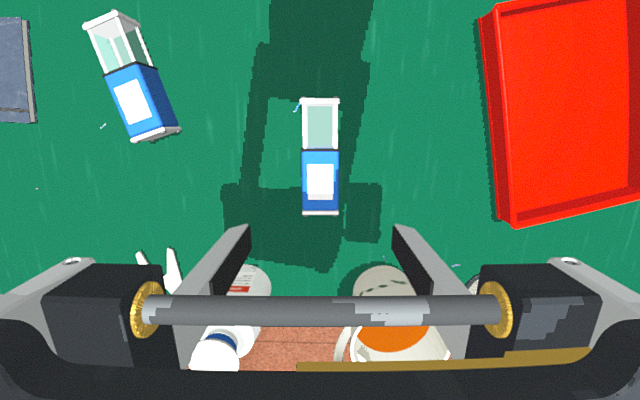

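Emit:
servo_tool:
  series: "-1 -0.1 -0.2 4 0;-1 -0.1 -0.2 7.2 0;-1 -0.1 -0.2 7.2 0;1 -0.1 -0.2 7.2 0;1 -0.1 -0.2 7.2 0;1 -0.1 -0.2 7.2 0;1 -0.1 -0.2 7.2 0;1 -0.1 -0.2 7.2 0;1 -0.1 -0.2 7.2 0;1 -0.1 -0.2 4 0;1 -0.1 -0.2 1 0;1 -0.1 -0.2 -2 0;1 -0.1 -0.2 -4 0;1 -0.1 -0.2 -4 0;1 -0.1 -0.2 -4 0;1 -0.1 -0.2 -4 0"

```text
time: 3.25
tool_pos: [0.5996, -0.036, 0.129]
ee_rot: [3.141, -0.002, -3.118]
wrist_force: [-0.4, -0.1, 0.2]
width: 0.0108
```

```bash
python3 -c "
from h import *
im,P=cloud('wrist'); s,Q=cloud('side')
save('w2',np.hstack([cv2.resize(im,(480,300)),cv2.resize(s[130:300,200:400],(320,272))[:272].copy() if 0 else cv2.copyMakeBorder(cv2.resize(s[130:290,220:400],(320,284)),0,16,0,0,cv2.BORDER_CONSTANT)]))
"
```

```text
(no output)
```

View pics/w2.png

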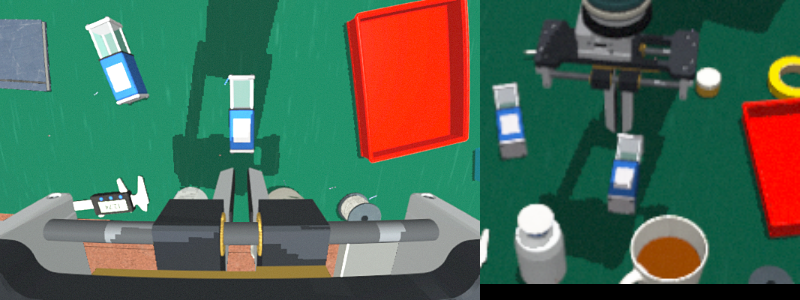

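Emit:
servo_tool:
  series: "-0.4 0 0 2 0;-0.4 0 0 4 0;-0.4 0 0 5 0;-0.4 0 0 6 0;-0.4 0 0 6 0;-0.4 0 0 6 0;-0.4 0 0 6 0;-0.4 0 0 6 0;-0.4 0 0 6 0;-0.4 0 0 8.5 0;-0.4 0 0 11.1 0;-0.4 0 0 11.1 0;1 0 0 11.1 0;1 0 0 11.1 0;1 0 0 11.1 0;1 0 0 11.1 0;1 0 0 11.1 0;1 0 0 11.1 0;1 0 0 11.1 0;1 0 0 11.1 0"

```text
time: 5.02
tool_pos: [0.6004, -0.036, 0.0195]
ee_rot: [-3.142, 0.0, -3.117]
wrist_force: [-0.9, -0.1, 0.4]
width: 0.0157
```

Emit:
servo_tool:
  series: "1 0 0 -2 0;1 0 0 -4 0;1 0 0 -6 0;1 0 0 -8 0;1 0 0 -10 0;1 0 0 -12 0;1 0 0 -12 0;1 0 0 -12 0;1 0 0 -12 0;1 0 0 -12 0;1 0 0 -12 0;1 0 0 -12 0"

```text
time: 6.02
tool_pos: [0.5995, -0.0359, 0.1377]
ee_rot: [3.141, -0.003, -3.117]
wrist_force: [0.4, 0.2, -0.4]
width: 0.0006
```

```bash
python3 -c "
from h import *
im,P=cloud('wrist'); s,Q=cloud('side')
save('w3',np.hstack([cv2.resize(im,(480,300)),cv2.copyMakeBorder(cv2.resize(s[130:290,220:400],(320,284)),0,16,0,0,cv2.BORDER_CONSTANT)]))
m=(Q[...,0]>.45)&(Q[...,0]<.66)&(abs(Q[...,1]+.036)<.05)&(Q[...,2]>.03)&(Q[...,2]<.2)&(s[...,2]>s[...,0]*1.4)
print(np.round(np.nanpercentile(Q[m],[2,50,98],axis=0),3))
"
```

```text
[[ 0.549 -0.053  0.031]
 [ 0.58  -0.035  0.035]
 [ 0.609 -0.018  0.039]]
```

View pics/w3.png

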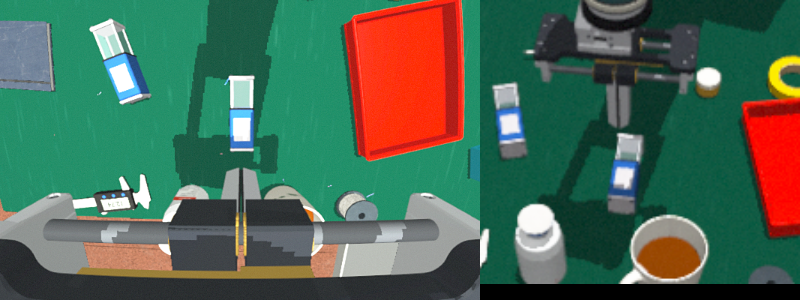

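```bash
python3 -c "
from h import *
o=robot.get_obs();print(o['tool_pos'],o['width'],o['ee_rot'])
print(calibration('wrist')['tool_from_camera'])
for n in('side','top','wrist'):
    s,Q=cloud(n)
    m=(abs(Q[...,0]-.6)<.09)&(abs(Q[...,1]+.036)<.05)&(Q[...,2]>.08)&(Q[...,2]<.2)
    q=Q[m]
    for lo in np.arange(.1,.2,.01):
        k=q[(q[:,2]>lo)&(q[:,2]<lo+.01)]
        if len(k)>3: print(n,round(lo,2),len(k),np.round(k.min(0),3),np.round(k.max(0),3))
"
```

```text
[ 0.59988806 -0.03596555  0.13836507] 0.00021127863242495455 [ 3.14125732e+00 -1.44189365e-03 -3.11738878e+00]
[[-7.69086549e-04 -9.66656980e-01 -2.56073606e-01  7.35247494e-02]
 [ 9.99999471e-01 -5.68557866e-04 -8.57119621e-04 -3.27105830e-04]
 [ 6.82948001e-04 -2.56074130e-01  9.66656906e-01 -2.17098278e-01]
 [ 0.00000000e+00  0.00000000e+00  0.00000000e+00  1.00000000e+00]]
side 0.17 8 [ 0.607 -0.041  0.176] [ 0.609 -0.03   0.18 ]
side 0.18 31 [ 0.605 -0.047  0.18 ] [ 0.611 -0.024  0.189]
side 0.19 36 [ 0.606 -0.047  0.19 ] [ 0.611 -0.023  0.2  ]
wrist 0.17 23 [ 0.591 -0.042  0.175] [ 0.593 -0.031  0.18 ]
wrist 0.18 187 [ 0.591 -0.049  0.18 ] [ 0.594 -0.025  0.19 ]
wrist 0.19 247 [ 0.591 -0.049  0.19 ] [ 0.594 -0.025  0.2  ]
```

The finger ends are measured at z≈0.176 by both side and wrist cameras while the reported TCP is at 0.138. So the real tips sit about 38 mm above the reported TCP, which explains the missed grasps. I'll correct for this and go down carefully.

Emit:
servo_tool:
  series: "-0.4 0 0 3 0;-0.4 0 0 5 0;-0.4 0 0 7 0;-0.4 0 0 9 0;-0.4 0 0 9 0;-0.4 0 0 9 0;-0.4 0 0 9 0;-0.4 0 0 9 0;-0.4 0 0 9 0;-0.4 0 0 9 0;-0.4 0 0 9 0;-0.4 0 0 11 0;-0.4 0 0 13 0;-0.4 0 0 14.5 0;-0.4 0 0 15.6 0;-0.4 0 0 15.6 0;-0.4 0 0 15.6 0"

```text
time: 7.68
tool_pos: [0.6, -0.036, -0.017]
ee_rot: [3.141, -0.001, -3.117]
wrist_force: [-0.3, 0.5, 0.2]
width: 0.0658
```

Emit:
servo_tool:
  series: "1 0 0 0 0;1 0 0 0 0;1 0 0 0 0;1 0 0 0 0;1 0 0 0 0;1 0 0 0 0;1 0 0 0 0;1 0 0 0 0;1 0 0 0 0;1 0 0 0 0"

```text
time: 8.52
tool_pos: [0.6009, -0.0358, -0.016]
ee_rot: [3.141, 0.001, -3.117]
wrist_force: [0.3, 1.7, 5.0]
width: 0.0357
```

Emit:
servo_tool:
  series: "1 0 0 -2 0;1 0 0 -4 0;1 0 0 -6 0;1 0 0 -8 0;1 0 0 -10 0;1 0 0 -12 0;1 0 0 -13 0;1 0 0 -13 0;1 0 0 -13 0;1 0 0 -13 0;1 0 0 -13 0;1 0 0 -13 0;1 0 0 -13 0;1 0 0 -13 0"

```text
time: 9.68
tool_pos: [0.5999, -0.036, 0.1125]
ee_rot: [3.141, -0.001, -3.117]
wrist_force: [0.0, 0.2, -1.9]
width: 0.0357
```

```bash
cat >> h.py <<'E'
def pair(n,box=(130,290,220,400)):
    im,P=cloud('wrist'); s,Q=cloud('side'); a,b,c,d=box
    save(n,np.hstack([cv2.resize(im,(480,300)),cv2.copyMakeBorder(cv2.resize(s[a:b,c:d],(320,284)),0,16,0,0,cv2.BORDER_CONSTANT)]))
    for nm,i,C in(('wrist',im,P),('side',s,Q)):
        h=cv2.cvtColor(i,cv2.COLOR_RGB2HSV)
        print(nm,'orange px',[tuple(np.round(np.nanmedian(C[m],0),3))+(m.sum(),) for m in [(cv2.inRange(h,(7,140,120),(18,255,255))>0)&(C[...,2]>.005)&(C[...,0]<.66)] if m.any()])
    o=robot.get_obs(); x,y,z=o['tool_pos']
    m=(abs(P[...,0]-x+.02)<.12)&(abs(P[...,1]-y)<.03)&(P[...,2]>.01)&(P[...,2]<z+.04+.02)
    q=P[m]; e=q[np.argsort(q[:,0])]
    for lo in np.arange(x-.12,x+.06,.015):
        k=q[(q[:,0]>lo)&(q[:,0]<lo+.015)]
        if len(k)>20: print('x',round(lo,3),len(k),'z',np.round(np.percentile(k[:,2],[5,50,95]),3))
    print(np.round(o['tool_pos'],3),o['time'],round(o['width'],4))
E
python3 -c "
from h import *
pair('w4')"
```

```text
wrist orange px [(np.float64(0.582), np.float64(-0.027), np.float64(0.273), np.int64(14))]
side orange px [(np.float64(0.379), np.float64(0.196), np.float64(0.01), np.int64(18))]
x 0.495 933 z [0.161 0.163 0.165]
x 0.51 1589 z [0.161 0.162 0.163]
x 0.525 1497 z [0.161 0.162 0.163]
x 0.54 1520 z [0.161 0.163 0.165]
x 0.555 1492 z [0.163 0.164 0.165]
x 0.57 1382 z [0.163 0.164 0.165]
x 0.585 1771 z [0.158 0.164 0.17 ]
x 0.6 1052 z [0.162 0.164 0.165]
[ 0.6   -0.036  0.113] 9.7833 0.0357
```

View pics/w4.png

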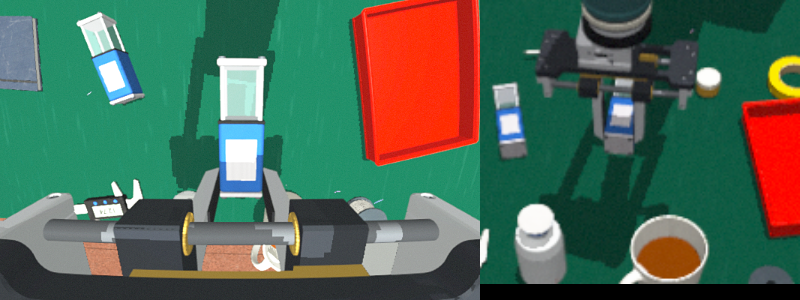

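Emit:
servo_tool:
  series: "1 0 0 -4 0;1 0 0 -8 0;1 0 0 -12 0;1 0 0 -15 0;1 -4 0 -15 0;1 -8 0 -15 0;1 -12 0 -15 0;1 -16 0 -15 0;1 -20 0 -15 0;1 -24 0 -15 0;1 -28 0 -15 0;1 -28 0 -15 0;1 -28 0 -15 0;1 -28 0 -15 0"

```text
time: 10.95
tool_pos: [0.8227, -0.0274, 0.2332]
ee_rot: [-3.139, 0.04, -3.117]
wrist_force: [0.2, -0.1, -1.7]
width: 0.0353
```

```bash
python3 -c "
from h import *
o=robot.get_obs(); print({k:np.round(v,3) for k,v in o.items()})"
```

```text
{'time': np.float64(10.95), 'joint_positions': array([-0.103,  0.792,  0.274,  0.003,  2.036, -1.697]), 'qvel': array([-0.001, -0.012, -0.001,  0.001, -0.009,  0.001]), 'joint_torque': array([ 1.1000e-02, -5.9121e+01, -3.5218e+01, -1.3000e-02, -1.0900e-01,
       -0.0000e+00]), 'tool_pos': array([ 0.823, -0.027,  0.233]), 'ee_rot': array([-3.139,  0.04 , -3.117]), 'wrist_force': array([ 0.191, -0.066, -1.734]), 'wrist_torque': array([ 0.059, -0.   , -0.02 ]), 'width': np.float64(0.035)}
```

Emit:
servo_tool:
  series: "1 2 0 -4 0;1 4 0 -8 0;1 6 0 -12 0;1 8 0 -16 0;1 10 0 -20 0;1 12 0 -24 0;1 14 0 -28 0;1 16 0 -32 0;1 18 0 -36 0;1 20 0 -40 0;1 22 0 -44 0;1 24 0 -48 0;1 26 0 -52 0;1 28 0 -56 0;1 30 0 -60 0;1 30 0 -60 0;1 30 0 -60 0"

```text
time: 12.37
tool_pos: [0.4648, -0.0279, 0.5869]
ee_rot: [-3.137, 0.059, -3.117]
wrist_force: [0.6, 0.1, -2.6]
width: 0.0359
```

```bash
python3 -c "
from h import *
o=robot.get_obs(); print({k:np.round(v,3) for k,v in o.items()})"
```

```text
{'time': np.float64(12.367), 'joint_positions': array([-0.188,  0.239,  0.274,  0.015,  2.57 , -1.771]), 'qvel': array([-0.065, -0.175,  0.   ,  0.014,  0.188, -0.054]), 'joint_torque': array([ 2.6800e-01, -3.0080e+01, -2.5659e+01, -1.4000e-02, -2.8300e-01,
        4.0000e-02]), 'tool_pos': array([ 0.465, -0.028,  0.587]), 'ee_rot': array([-3.137,  0.059, -3.117]), 'wrist_force': array([ 0.562,  0.052, -2.582]), 'wrist_torque': array([-0.006, -0.019, -0.013]), 'width': np.float64(0.036)}
```

Emit:
servo_tool:
  series: "1 1 0 -4 0;1 2 0 -8 0;1 4 0 -12 0;1 6 0 -16 0;1 8 0 -20 0;1 10 0 -24 0;1 12 0 -28 0;1 14 0 -32 0;1 16 0 -36 0;1 18 0 -40 0;1 18 0 -40 0;1 18 0 -40 0;1 18 0 -40 0;1 18 0 -40 0;1 18 0 -40 0"

```text
time: 13.62
tool_pos: [0.3716, -0.0359, 0.6391]
ee_rot: [-3.122, 0.106, -3.117]
wrist_force: [-0.6, -0.9, -2.0]
width: 0.0356
```

```bash
python3 -c "
from h import *
o=robot.get_obs(); print({k:np.round(v,3) for k,v in o.items() if k in('joint_positions','tool_pos','ee_rot','qvel','width')})"
```

```text
{'joint_positions': array([-0.261,  0.106,  0.274,  0.025,  2.654, -1.833]), 'qvel': array([-0.023, -0.001, -0.001,  0.001,  0.001, -0.02 ]), 'tool_pos': array([ 0.372, -0.036,  0.639]), 'ee_rot': array([-3.122,  0.106, -3.117]), 'width': np.float64(0.036)}
```

Emit:
servo_tool:
  series: "1 0 0 10 0;1 0 0 20 0;1 0 0 30 0;1 0 0 40 0;1 0 0 40 0;1 0 0 40 0;1 0 0 40 0;1 0 0 40 0;1 0 0 40 0;1 0 0 40 0"

```text
time: 14.45
tool_pos: [0.4135, -0.0422, 0.242]
ee_rot: [-3.122, 0.107, -3.117]
wrist_force: [1.2, 1.0, -1.7]
width: 0.0358
```

```bash
python3 -c "
from h import *
o=robot.get_obs(); print({k:np.round(v,3) for k,v in o.items() if k in('joint_positions','tool_pos','ee_rot','qvel','width')})
for n in('top','side'):
    im,P=cloud(n); h=cv2.cvtColor(im,cv2.COLOR_RGB2HSV)
    m=(cv2.inRange(h,(0,150,60),(8,255,255))>0)|(cv2.inRange(h,(172,150,60),(180,255,255))>0)
    m&=(abs(P[...,0]-.505)<.16)&(abs(P[...,1]-.222)<.14)&(P[...,2]>.024)&(P[...,2]<.038)
    q=(P[m][:,:2]*1000).astype(np.float32); r=cv2.minAreaRect(q); print(n,m.sum(),r)
    # mid of inner walls along near edge
    m2=(P[...,2]>.024)&m
"
```

```text
{'joint_positions': array([-0.248, -0.313,  1.589,  0.01 ,  1.758, -1.84 ]), 'qvel': array([ 0.014, -0.024,  1.002, -0.004, -0.987,  0.003]), 'tool_pos': array([ 0.414, -0.042,  0.242]), 'ee_rot': array([-3.122,  0.107, -3.117]), 'width': np.float64(0.036)}
top 878 ((502.942138671875, 219.12918090820312), (216.727294921875, 164.97158813476562), 14.686306953430176)
side 777 ((503.5044250488281, 219.08963012695312), (218.73143005371094, 166.8826904296875), 14.732183456420898)
```

```bash
python3 -c "
from h import *
mv(.513,.220,.12,.026+np.pi+.232)"
```

```text
shift cm [-10.48  25.88  11.5 ] turn -0.234 t 14.55 w 0.035467390378516664
```

Emit:
servo_tool:
  series: "1 -3 7 0 -0.08;1 -5 14 2 -0.15;1 -8 20 5 -0.2;1 -10.5 26 8 -0.234;1 -10.5 26 11.5 -0.234;1 -10.5 26 11.5 -0.234;1 -10.5 26 11.5 -0.234;1 -10.5 26 11.5 -0.234;1 -10.5 26 11.5 -0.234;1 -10.5 26 11.5 -0.234;1 -10.5 26 11.5 -0.234;1 -10.5 26 11.5 -0.234"

```text
time: 15.55
tool_pos: [0.5259, 0.2179, 0.1392]
ee_rot: [-3.099, 0.104, -2.883]
wrist_force: [0.6, -0.1, -1.9]
width: 0.0355
```

```bash
cat >> h.py <<'E'
C=np.array([.503,.219]); U=np.array([np.cos(.2566),np.sin(.2566)]); V=np.array([-U[1],U[0]])
def piv(y=0,zr=.031):
    "pivot in tray axes; needed shifts along the arc about the near rim"
    o=robot.get_obs(); M=R.from_euler('xyz',o['ee_rot']).as_matrix(); p=o['tool_pos']-.047*M[:,2]
    e=p[:2]-C; print('pivot tray',np.round([e@U,e@V,p[2]],4),'tilt',np.round(np.degrees(M[:2,2]),1),'f',np.round(o['wrist_force'],1),'t',o['time'],'w',round(o['width'],4))
    return p,M
def held():
    "top-face line of held housing in tray axes, from wrist depth"
    im,P=cloud('wrist'); h=cv2.cvtColor(im,cv2.COLOR_RGB2HSV); p,M=piv()
    L=(P-np.array([*C,0])); Lu=L[...,0]*U[0]+L[...,1]*U[1]; Lv=L[...,0]*V[0]+L[...,1]*V[1]
    pv=p[:2]-C
    m=(cv2.inRange(h,(95,80,40),(130,255,255))>0)&(abs(Lv-pv@V)<.03)&(abs(Lu-pv@U)<.12)&(P[...,2]>.02)
    r=cv2.fitLine(np.c_[Lu[m],P[...,2][m]].astype(np.float32),cv2.DIST_HUBER,0,.01,.01).ravel()
    print('blue',m.sum(),'pitch deg (+: window down)',round(np.degrees(np.arctan(r[1]/r[0])),1),'u range',np.round(np.percentile(Lu[m],[1,99]),3),'v',np.round(np.median(Lv[m]),3))
    o=(cv2.inRange(h,(5,140,100),(20,255,255))>0)&(abs(Lv-pv@V)<.03)&(abs(Lu-pv@U+.06)<.12)&(P[...,2]<p[2]+.03)
    print('orange',o.sum(), np.round([np.median(Lu[o]),np.median(Lv[o]),np.median(P[...,2][o])],3) if o.any() else '')
    return im
E
python3 -c "
from h import *
held(); u=.005; q=C+U*u; mv(q[0]+.005,q[1],.0155,0)"
```

```text
pivot tray [ 0.0166 -0.005   0.1854] tilt [ 6.3 -0.9] f [ 0.3 -0.4 -1.9] t 15.6 w 0.0359
blue 3091 pitch deg (+: window down) 5.8 u range [-0.033  0.024] v -0.005
orange 40 [-0.112 -0.01  -0.   ]
shift cm [ 2.42  1.1  12.1 ] turn -2.883 t 15.6 w 0.03585350911448816
```

Emit:
servo_tool:
  series: "1 1 0.5 3.5 0;1 1.6 0.8 7 0;1 2 1 10 0;1 2.4 1.1 12.1 0;1 2.4 1.1 12.1 0;1 2.4 1.1 12.1 0;1 2.4 1.1 12.1 0"

```text
time: 16.18
tool_pos: [0.5132, 0.2209, 0.0154]
ee_rot: [-3.099, 0.103, -2.883]
wrist_force: [-0.2, -0.1, -1.2]
width: 0.0357
```

```bash
python3 -c "
from h import *
held(); p,M=piv()
for t in range(6,62,6):
    a=np.radians(t); u=-.102+.095*np.cos(a)-.020*np.sin(a); z=.031+.095*np.sin(a)+.020*np.cos(a)
    print(t,np.round(100*M.T@(np.array([*(C+U*u),z])-p),1))
"
```

```text
pivot tray [0.006  0.0015 0.0627] tilt [ 6.4 -0.8] f [-0.4  0.2 -1.9] t 16.2333 w 0.0358
blue 3140 pitch deg (+: window down) 6.0 u range [-0.044  0.012] v 0.001
orange 51 [ 0.062 -0.009  0.004]
pivot tray [0.006  0.0015 0.0627] tilt [ 6.4 -0.8] f [-0.4  0.2 -1.9] t 16.2333 w 0.0358
6 [ 1.6 -0.1  0. ]
12 [ 1.8 -0.2 -1. ]
18 [ 2.2 -0.2 -1.9]
24 [ 2.7 -0.3 -2.8]
30 [ 3.2 -0.3 -3.7]
36 [ 3.8 -0.3 -4.5]
42 [ 4.6 -0.4 -5.2]
48 [ 5.3 -0.4 -5.8]
54 [ 6.2 -0.4 -6.4]
60 [ 7.1 -0.4 -6.8]
```

Emit:
servo_tool:
  series: "1 1 -0.1 0 0;1 1.7 -0.1 -0.2 0;1 2 -0.2 -1 0;1 2.2 -0.2 -1.5 0;1 2.4 -0.2 -1.9 0;1 2.7 -0.2 -2.4 0"

```text
time: 16.73
tool_pos: [0.4866, 0.2135, 0.0373]
ee_rot: [-3.099, 0.109, -2.882]
wrist_force: [5.5, 1.4, -0.5]
width: 0.0356
```

```bash
python3 -c "
from h import *
held()"
```

```text
pivot tray [-0.0229  0.0009  0.0848] tilt [ 6.6 -0.8] f [4.1 0.9 0.1] t 16.7833 w 0.0355
blue 3166 pitch deg (+: window down) 20.9 u range [-0.066 -0.012] v 0.0
orange 12 [-0.109 -0.025  0.031]
```

Emit:
servo_tool:
  series: "1 0.4 0 -0.7 0;1 0.8 0 -1.3 0;1 1.4 0 -2.1 0;1 2.2 0 -2.8 0;1 2.9 0 -3.4 0;1 3.8 0 -4 0;1 3.8 0 -4 0;1 3.8 0 -4 0;1 3.8 0 -4 0;1 3.8 0 -4 0;1 3.8 0 -4 0;1 3.8 0 -4 0;1 3.8 0 -4 0;1 3.8 0 -4 0"

```text
time: 17.95
tool_pos: [0.4426, 0.2034, 0.07]
ee_rot: [-3.099, 0.098, -2.882]
wrist_force: [2.5, 0.2, 5.8]
width: 0.0354
```

```bash
python3 -c "
from h import *
save('w5',cv2.resize(held(),(480,300)))"
```

```text
pivot tray [-0.067   0.0022  0.1167] tilt [ 6.1 -0.9] f [1.2 1.  4.8] t 18.0 w 0.0359
blue 2629 pitch deg (+: window down) 52.0 u range [-0.093 -0.056] v 0.001
orange 6 [-0.067  0.001  0.003]
```

View pics/w5.png

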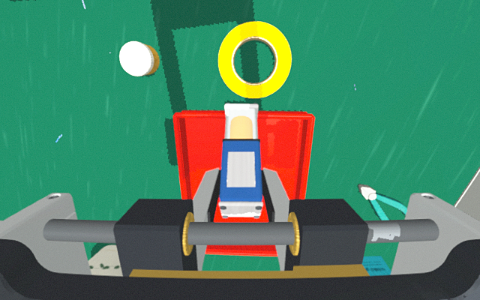

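Emit:
servo_tool:
  series: "1 0 0 -3 0;1 -1 0 -6 0;1 -3 0 -9 0;1 -5 0 -9 0;1 -5 0 -9 0;1 -5 0 -9 0;1 -5 0 -9 0"

```text
time: 18.58
tool_pos: [0.4786, 0.2168, 0.1609]
ee_rot: [-3.098, 0.091, -2.882]
wrist_force: [-0.3, 0.3, -1.8]
width: 0.0355
```

```bash
python3 -c "
from h import *
im=held(); s,_=cloud('side'); save('w6',np.hstack([cv2.resize(im[100:300,220:420],(400,400)),cv2.resize(s[130:270,340:480],(400,400))]))"
```

```text
pivot tray [-0.0284  0.0061  0.2079] tilt [ 5.7 -1.1] f [-0.1 -0.4 -1.9] t 18.6333 w 0.0358
blue 2583 pitch deg (+: window down) 52.5 u range [-0.06  -0.017] v 0.005
orange 19 [-0.025  0.031  0.005]
```

View pics/w6.png

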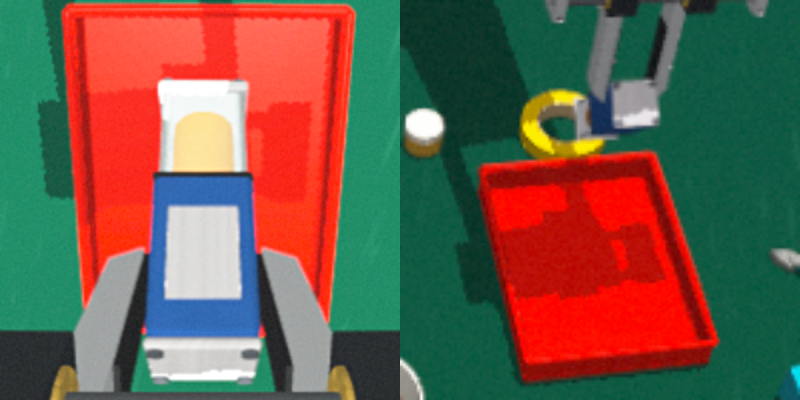

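Peach-orange core is visible in the held housing's window (left crop, about (205,145)), and its apparent tip position fits a full slide, so housing A is the loose one. Now lay it flat on the tray floor by pressing the window end down and rolling it level.

```bash
python3 -c "
from h import *
p,M=piv()
for t in (52,52,45,40,30,20,10,5,0):
    a=np.radians(t); u=-.045+.095*np.cos(a)-.027*np.sin(a); z=.004+.095*np.sin(a)+.027*np.cos(a)
    print(t,np.round(100*M.T@(np.array([*(C+U*u),z])-p),1))
"
```

```text
pivot tray [-0.0282  0.0062  0.2085] tilt [ 5.8 -1. ] f [-0.3  0.4 -0.9] t 18.6833 w 0.0356
52 [-1.  -0.1 11.5]
52 [-1.  -0.1 11.5]
45 [-2.  -0.1 12.1]
40 [-2.7 -0.1 12.6]
30 [-3.9 -0.  13.8]
20 [-4.9  0.  15.2]
10 [-5.7  0.1 16.7]
5 [-5.9  0.1 17.6]
0 [-6.1  0.2 18.4]
```

Emit:
servo_tool:
  series: "1 -1 0 4 0;1 -1 0 8 0;1 -1 -0.1 10.5 0;1 -1 -0.1 11.3 0;1 -1.3 -0.1 11.7 0;1 -2 -0.1 12.1 0;1 -2.7 -0.1 12.6 0;1 -3.3 -0.1 13.2 0;1 -3.9 0 13.8 0;1 -3.9 0 13.8 0"

```text
time: 19.52
tool_pos: [0.5373, 0.2261, 0.0326]
ee_rot: [-3.098, 0.106, -2.882]
wrist_force: [3.1, 0.2, 6.2]
width: 0.0356
```

```bash
python3 -c "
from h import *
held();p,M=piv()
for t in (30,20,10,5,0):
    a=np.radians(t); u=-.045+.095*np.cos(a)-.027*np.sin(a); z=.004+.095*np.sin(a)+.027*np.cos(a)
    print(t,np.round(100*M.T@(np.array([*(C+U*u),z])-p),1))
"
```

```text
pivot tray [0.0297 0.0002 0.0796] tilt [ 6.5 -0.9] f [3.4 0.  4. ] t 19.5667 w 0.0354
blue 2984 pitch deg (+: window down) 31.5 u range [-0.009  0.045] v -0.001
orange 81 [-0.108 -0.004  0.03 ]
pivot tray [0.0297 0.0002 0.0796] tilt [ 6.5 -0.9] f [3.4 0.  4. ] t 19.5667 w 0.0354
30 [ 0.6 -0.   0.4]
20 [-0.3  0.1  1.8]
10 [-1.1  0.1  3.4]
5 [-1.3  0.2  4.2]
0 [-1.5  0.2  5. ]
```

Emit:
servo_tool:
  series: "1 -0.5 0 0.7 0;1 -0.9 0 1.4 0;1 -1.3 0 2.2 0;1 -1.6 0 3 0;1 -1.8 0 3.6 0;1 -1.9 0 4.2 0;1 -1.9 0 4.2 0;1 -1.9 0 4.2 0"

```text
time: 20.23
tool_pos: [0.5563, 0.2292, -0.0091]
ee_rot: [-3.098, 0.099, -2.882]
wrist_force: [2.8, -0.4, 4.5]
width: 0.0359
```

```bash
python3 -c "
from h import *
held()"
```

```text
pivot tray [ 0.0494 -0.0016  0.0376] tilt [ 6.1 -1. ] f [ 3.6 -1.   3.7] t 20.2833 w 0.0359
blue 2799 pitch deg (+: window down) -0.7 u range [0.008 0.07 ] v -0.002
orange 12 [-0.021  0.002  0.004]
```

Emit:
servo_tool:
  series: "-0.4 0 0 0 0;-0.4 0 0 0 0;-0.4 0 0 0 0;-0.4 0 0 0 0;-0.4 0 0 0 0;-0.4 0 0 0 0;-0.4 0 0 0 0;-0.4 0 0 -2 0;-0.4 0 0 -5 0;-0.4 0 0 -9 0;-0.4 0 0 -13 0;-0.4 0 0 -16 0;-0.4 -3 0 -18 0;-0.4 -5 -3 -18 0;-0.4 -5 -3 -18 0;-0.4 -5 -3 -18 0;-0.4 -5 -3 -18 0"

```text
time: 21.7
tool_pos: [0.5916, 0.2161, 0.1751]
ee_rot: [-3.099, 0.096, -2.882]
wrist_force: [0.1, 0.1, -0.3]
width: 0.0658
```

```bash
python3 -c "
from h import *
im,P=cloud('wrist'); s,Q=cloud('side'); t,T=cloud('top')
save('w7',np.hstack([cv2.resize(im,(480,300)),cv2.resize(t[140:270,185:325],(320,300))]))
h=cv2.cvtColor(im,cv2.COLOR_RGB2HSV)
L=P-np.array([*C,0]); u=L[...,0]*U[0]+L[...,1]*U[1]; v=L[...,0]*V[0]+L[...,1]*V[1]
m=(abs(u)<.09)&(abs(v)<.07)&(P[...,2]>.03)&(P[...,2]<.06)
q=np.c_[u[m],v[m],P[...,2][m]]; r=cv2.minAreaRect((q[:,:2]*1000).astype(np.float32)); print('housing in tray',m.sum(),r)
A=np.c_[q[:,:2],np.ones(len(q))]; k=np.linalg.lstsq(A,q[:,2],rcond=None)[0]; print('slopes deg',np.degrees(k[:2]),'top z',np.median(q[:,2]))
for X,n in((Q,'side'),(T,'top')):
  m=(abs(X[...,0]-.488)<.08)&(abs(X[...,1]+.2155)<.06)&(X[...,2]>.02)&(X[...,2]<.06)
  print('B',n,cv2.minAreaRect((X[m][:,:2]*1000).astype(np.float32)))
print(robot.get_obs()['tool_pos'],robot.get_obs()['time'],robot.get_obs()['width'])
"
```

```text
housing in tray 2960 ((20.31021499633789, -2.963441848754883), (113.27153778076172, 36.55906677246094), 0.13160231709480286)
slopes deg [1.22232976 0.08058779] top z 0.03897591528421619
B side ((490.7102966308594, -215.21536254882812), (114.43562316894531, 35.925140380859375), 18.685165405273438)
B top ((488.12408447265625, -215.8972625732422), (113.24755859375, 37.83169937133789), 19.01940155029297)
[0.59119301 0.21666086 0.17524229] 21.85 0.06593602575778468
```

View pics/w7.png

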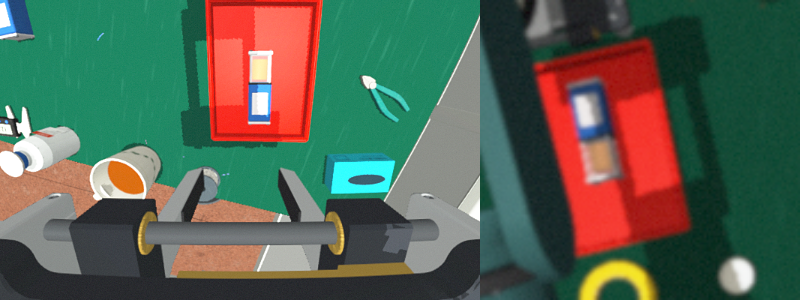

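Housing A lies flat in the tray, 20 mm from its centre, with the orange core in the window (wrist view, about (261,68)). Housing B hasn't moved and the gripper is clear, so I'm handing in.

```bash
python3 -c "
from bench import robot
print(robot.close_job())"
```

```text
the job is handed in; nothing more can be done
None
```

I found the loose housing (A, the one at about (0.559, −0.036)) and laid it flat in the red tray with its orange core showing. The job was handed in at about 22 s, and it reports no verdict.

**How it was tipped:** The arm turns the tool only about its own axis. So I gripped A near its far end and pushed its window end against the inside of the tray wall. That tipped it to 52° window-down in the grip, and the core slid into the window. I then lifted it clear, rolled it level on the tray floor and released it.

**Last checks:**
- **Loose housing:** its top is at z = 0.039 m, against 0.040 expected on the tray floor. The slope is about 1° and its centre is 20 mm from the tray centre.
- **Core:** it is visible in the window in the wrist and top pictures. I judged the slide by eye and by its position in the window, because the core joint itself cannot be read.
- **Sound housing (B):** I never touched or tipped it, and it measures within 3 mm of where it lay. I took it as sound because A turned out to be the loose one.
- **Gripper:** it was open and clear, with wrist force about 0.

**What disagreed or failed:**
- **Finger length:** the finger ends measured about 38 mm short of the stated TCP, so the first two grasps closed above the housing without moving it. I corrected for this on the third.
- **Reach attempts:** I first tried to tilt the tool by reaching past its limits. That gave only about 6°, with joint 5 reading 2.654 against its 2.65 limit and joint 3 near its own lower limit (0.274 against 0.27). I take the joint 5 reading to be rounding or noise. The tool kept about 6° of tilt to the end.

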